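Wind up the tray press and lock its head

ROBOT

A 6-joint arm with a two-finger parallel gripper is mounted at the origin on the work surface; the furniture and walls round the work are solid. World frame = base frame: x ahead of the robot, y to its left, z up, the work surface at z = 0. Lengths are in m, angles in rad, forces in N, time in s.
With the tool pointing down it reaches from about 0.35 to 0.85 m from the base axis. Payload 8.1 kg.
Tool frame: the origin (TCP) lies at the very end of the fingers, on their centre line; the grasp point (between the pads) lies 19 mm behind it; z points along the fingers, y is the direction in which the jaws open and shut (so a half turn about z gives the same grasp; the last joint's range is limited). The gripper opens to 93 mm and grips with 3 to 60 N. Pads are 15 mm wide; open, the fingers measure 128 mm over their backs; the gripper's body (75 mm by 188 mm) begins 65 mm behind the grasp point.
Start: joints at [1.154, 0.13, 1.488, -0, 1.523, -0.085], TCP at [0.195, 0.567, 0.219] pointing down, gripper open.
Joint ranges: [-2.96, 2.96], [-0.89, 2.26], [0.02, 2.5], [-1.34, 4.48], [0, 2.73], [-2.66, 2.66]. Speed limits (rad/s): [2.39, 2.39, 2.79, 3.14, 3.14, 3.14].

INTERFACE

Orientations are given as a rotation vector (axis times angle).
In Python, from plant import robot gives the robot as it stands.
- The arm moves only by the shell command python3 -m pendant 'ROWS' [OPENING] [FORCE]. ROWS is JSON, a list of rows, each an object with "delta_pos": the shift along the tool's x, y, z in m, a list of three; "spin": the turn about the tool's z in rad. In form: [{"delta_pos": [dx, dy, dz], "spin": spin}, ...]. A call has 1 to 10 rows; each row is the pose to reach, as a shift and turn from the pose measured when the call began, along the tool's axes at that moment; what a row does not reach only later rows make up. A row lasts 1/10 s, in which the tool goes at most 50 mm and 8.59 degrees, less where a joint would pass 70% of its speed; a pose out of reach is approached as far as the arm can. A call with a gripper value outside its range is refused whole. OPENING is the closure, from -1 (fully open) to 1 (shut), set as the call begins (- or left out, the last holds). The fingers move at their own pace and stop on an object; FORCE is the grip in N (left out, the last holds). Time passes only in rows, so rows that repeat a pose let the fingers close. It gives the time, the measured TCP pose, the force and the opening at its end, in the units of the state.
- robot.read_state(): the state, without advancing time (a new reading comes with each control period).
- robot.read_camera(name): name is "scene" or "side" or "wrist"; returns a dict with "color" (384x512x3 uint8, blue, green, red), "camera_matrix" (3x3 intrinsics, pixels), "R" (3x3) and "t" (3): a world point X has camera coordinates R X + t. Camera axes: x right, y down, z forward; pixel columns grow to the right and rows downward; lengths in m; the calibration is good to about 2 mm. A picture is of the moment at which its call begins. There is no depth.
- robot.close_job(): hands the job in, once; it reports no verdict.
Trained networks look in the newest picture that a camera, given by its name, has taken for a name from the list of things; names that differ only in an ending like _2 or _b are one class to them, and where a whole thing is asked for, a point or a joint stands for the part that bears it (a point fixed in the world has none). Each returns a list of dicts, best first, with "score" (0 to 1); they miss things now and then, are a little off and sometimes report something else, mostly with a low value. They report only what shows in the picture. A call takes as long as a camera call.
- robot.outline_of(camera, label): "mask" (384x512 bool, what is visible of it).
- robot.mark_of(camera, label): "location" ([x, y, z] in m, in the coordinates of the camera as it stood for that picture, good to about 4 mm: a listed point, or the origin of a listed thing).
The state is a dict: "t": time; "q": joint angles; "dq": joint speeds; "joint_torque": joint torques, N m; "tool_pos": TCP position; "orientation": TCP orientation; "force": force on the tool from outside, world axes, zero at the start; "wrist_torque": the same for the moment, N m; "opening": finger opening in m.
Only numpy, scipy, OpenCV 4.12 (cv2) and the standard library are available. Lean on these libraries where they do the work, as an engineer would, in place of code of your own. Each camera call takes 0.05 s, during which the arm holds its last target.

TASK

A meal tray has just been closed in the hand press. Wind the press head up again by pushing its star wheel round, arm after arm, until the arm that carries the locking pin points straight up; then push the pin fully in, so that the head stays locked up. Leave the trays and the sauce pot where they stand, and do not push on the press head itself.

Things in the scene. Friction and masses are not known exactly. Their poses are not given: they have to be found in the camera images.
- star_wheel (a joint): Star wheel's angle (rad): 0 with the locking-pin arm straight up, negative while that arm has still to come round. Grows as the wheel turns clockwise seen from the robot (upper arms move to the right, -y), which raises the head 10 mm per rad. Starts at -4.1 to -2.6; stops at -4.5 and 0.45. No spring: friction (about 0.25 N m, 3 N at the arms' ends) keeps it where it is left.
- wheel_hub (a point): Centre of the star wheel, 195 mm above the table, in the arms' plane; hub 48 mm across. Axes turn with the wheel: x along its level shaft, away from the robot; z along the pin's arm. Five arms 72 deg apart, rods 11 mm thick, no rim: four end in a black 28 mm ball, its centre 112 mm from the hub's; the fifth in a steel boss 31 mm across, centre at 90 mm, from 16 mm before to 13 mm behind the plane.
- ball1 (a point): Centre of the 28 mm ball on the arm 72 deg behind the pin's arm, when the wheel turns clockwise. It moves with the wheel, like the other balls.
- ball2 (a point): Centre of the ball 144 deg behind the pin's arm.
- ball3 (a point): Centre of the ball 216 deg behind the pin's arm.
- ball4 (a point): Centre of the ball 288 deg behind the pin's arm, that is 72 deg ahead of it.
- lock_pin (a joint): Locking pin (m): 0 pulled out, as at the start; 0.018 pushed fully in. It slides in the boss along the shaft, away from the robot, and stays where it is left (2.5 N of friction). The 8.4 mm pin, its nose 5 mm thick and rounded, goes in beyond 10 mm only where it meets the 14 mm hole of the index plate: its arm straight up within about 0.05 rad. It then locks the wheel.
- pin_knob (a point): Middle of the front face of the pin's black round knob, 27 mm across, 15 mm long, facing the robot. Pin out: 49 mm in front of the arms' plane; pushed in: 31 mm. It lies on the axis of the boss and moves with wheel and pin.
- index_hole (a point): Mouth of the hole in the fixed steel index plate, 90 mm straight above the shaft, 285 mm above the table; axes as the press. The plate's front is 24 mm behind the arms' plane; it is 34 mm wide and reaches up to 305 mm.
- press: Grey hand press fixed on the table, base 140 x 250 mm; origin in the middle of its underside. x points along the wheel's shaft, away from the robot; z up. Wheel plane at x = -90, shaft at y = 20, z = 195 mm. Overarm up to 225 mm; square ram at x = 0, y = 40, up to 290 mm. Place and yaw differ from run to run.
- press_head: Steel head of the press over the tray: oval plate 108 x 144 x 12 mm with a square toothed ram, geared to the wheel; origin in the middle of its underside. Not to be pushed directly.
- closed_tray: Closed oval foil meal tray, 149 x 121 x 51 mm, loose on the press base under the head; origin in the middle of its underside. Leave alone.
- waiting_tray: Oval foil meal tray with a loose lid board, 165 x 130 x 55 mm, loose on the table in front of the press, left; origin under its middle. Leave alone.
- finished_tray: Closed oval foil meal tray, 164 x 119 x 52 mm, loose on the table in front of the press, middle; origin under its middle. Leave alone.
- sauce_pot: Small empty steel pot, 62 mm across, 30 mm high, loose on the table in front of the press, right; origin under its middle. Leave alone.

How it is judged:
On the way, in this order (a step that is already met when the one before it is completed fails the run):
1. the arm with the locking pin stands straight up (within 0.1 rad) while the pin is still out (value of joint star_wheel between -0.1 and 0.1 rad and value of joint lock_pin below 0.006 m), for 0.2 s.
2. the pin is pushed fully in, in the hole of the index plate (value of joint lock_pin above 0.015 m and value of joint star_wheel between -0.06 and 0.06 rad), for 0.2 s.
At the end, for the whole second after the job is handed in: the arm with the locking pin points straight up within 0.06 rad, the pin is in by at least 15 of its 18 mm (in the hole of the index plate), the head is up (its underside over 113 mm above the press's own), wheel and trays are at rest, and the trays and the pot are within 15 mm of where they stood (all of step 2 and velocity of joint star_wheel between -0.05 and 0.05 rad/s and linear speed of closed_tray below 0.02 m/s and z of press_head in the frame of press above 0.113 m and distance of each of closed_tray, waiting_tray, finished_tray, sauce_pot from where it was at the start of the episode below 0.015 m); the robot touches nothing.
It fails at once if the tray in the press is moved by more than 15 mm (distance of closed_tray from where it was at the start of the episode above 0.015 m).
It fails at once if a tray or the sauce pot beside the press is moved by more than 15 mm (distance of any of waiting_tray, finished_tray, sauce_pot from where it was at the start of the episode above 0.015 m).
It fails at once if the press head is pushed directly (contact force between any of the arm, the fingers and press_head above 3 N).
It also fails if it takes over 66 s, if anything falls off the work surface, if the arm or the gripper's body presses on something with over 40 N, if the wrist force passes 120 N, or if a joint passes its speed limit or range.

## Working session

There is one attempt and no reset: what is moved stays moved. The work goes in short steps, Python scripts to look and compute and a shell command to move; the robot and the scene stay as the last step left them, time stands still between calls to the robot, and variables do not carry over. Pictures are saved under pics/ and viewed, and the job is handed in when it is done.

```bash
ls; mkdir -p pics
cat > h.py <<'E'
from plant import robot
import numpy as np, cv2
from scipy.spatial.transform import Rotation as Rn
def cam(n,f=None):
    c=robot.read_camera(n)
    if f: cv2.imwrite('pics/'+f,c['color'])
    return c
def mark(c,n,l):
    r=robot.mark_of(n,l)
    return [(round(d['score'],2),np.round(np.array(c['R']).T@(np.array(d['location'])-c['t']),4)) for d in r[:2]]
def tool():
    s=robot.read_state(); return np.array(s['tool_pos']),Rn.from_rotvec(s['orientation']).as_matrix(),s
E
python3 - <<'E'
from h import *
for n in ['scene','side']:
    c=cam(n,n+'0.png'); print(n, 'campos',-np.array(c['R']).T@c['t'])
    for l in ['wheel_hub','ball1','ball2','ball3','ball4','pin_knob','index_hole','press','press_head','closed_tray','waiting_tray','finished_tray','sauce_pot']: print(l,mark(c,n,l))
p,R,s=tool();print(p,R,s)
E
```

```text
pics
scene campos [ 0.17363673 -0.39407702  0.88168533]
wheel_hub [(0.57, array([0.5259, 0.0404, 0.1956])), (0.23, array([0.6138, 0.076 , 0.0878]))]
ball1 [(0.96, array([ 0.5456, -0.0651,  0.1597])), (0.9, array([ 0.5389, -0.0234,  0.2898]))]
ball2 [(0.96, array([ 0.5456, -0.0651,  0.1597])), (0.9, array([ 0.5389, -0.0234,  0.2898]))]
ball3 [(0.96, array([ 0.5456, -0.0651,  0.1597])), (0.9, array([ 0.5389, -0.0234,  0.2898]))]
ball4 [(0.96, array([ 0.5456, -0.0651,  0.1597])), (0.9, array([ 0.5389, -0.0234,  0.2898]))]
pin_knob [(0.5, array([0.4773, 0.0331, 0.1084])), (0.2, array([0.5176, 0.1033, 0.2869]))]
index_hole [(0.68, array([0.5472, 0.0439, 0.2844]))]
press [(0.98, array([ 0.6214,  0.0366, -0.0039]))]
press_head [(0.91, array([0.6137, 0.0762, 0.0848])), (0.4, array([0.5055, 0.1405, 0.1648]))]
closed_tray [(0.93, array([0.6166, 0.0732, 0.0133])), (0.43, array([ 0.5439, -0.0657,  0.1601]))]
waiting_tray [(0.71, array([ 0.4066,  0.2504, -0.0013])), (0.69, array([0.4324, 0.0343, 0.0006]))]
finished_tray [(0.69, array([ 0.4325,  0.0357, -0.0044])), (0.64, array([0.6159, 0.0349, 0.
[... 1077 characters left out ...]
.32656283e-05 -1.32120185e-05 -9.99999999e-01]] {'t': 1.4, 'q': array([ 1.15360165e+00,  1.30379679e-01,  1.48821393e+00,  3.20535675e-05,
        1.52301505e+00, -8.54313020e-02]), 'dq': array([-0.00011422,  0.00037423,  0.00107811,  0.00012933,  0.00066848,
       -0.00022932]), 'joint_torque': array([ 7.36676520e-04, -5.59759283e+01, -4.92046094e+01,  7.68029317e-02,
        2.29537598e-02, -1.26622863e-04]), 'tool_pos': array([0.19540968, 0.56728242, 0.21863971]), 'orientation': array([-5.18742600e-01, -3.09843358e+00,  1.18401317e-05]), 'force': array([-0.34265759, -0.43124366, -0.12106737]), 'wrist_torque': array([-0.03383704, -0.02347386, -0.00663301]), 'opening': 0.09288191995664248}
```

View pics/scene0.png

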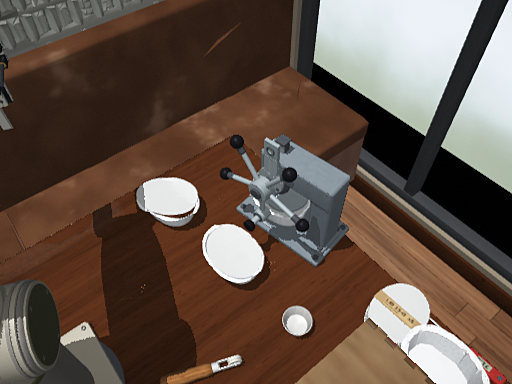

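View pics/side0.png

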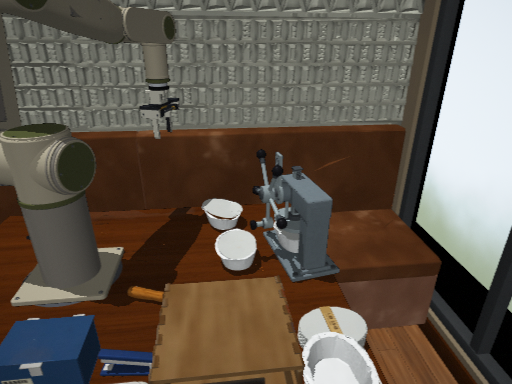

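Pixels in the scene picture: balls at (236,141), (289,174), (303,225) and (226,174), and the knob at (250,225), low down. The wheel is at about -180°, and the network marks fit this: press yaw is about 10°, with balls at about ±36° and +108°. The plan is to push ball3 over the top with shut fingers, then ball4, and finish ball4 from above.

```bash
cat >> h.py <<'E'
H=np.array([0.5265,0.0397,0.195]); yaw=0.178
X=np.array([np.cos(yaw),np.sin(yaw),0]);Y=np.array([-X[1],X[0],0])
def to(x,y,z):
    "target in wheel frame (x' from plane, y' left, z abs)"
    p,R,s=tool(); P=H+x*X+y*Y; P[2]=z
    d=R.T@(P-p); a=np.arctan2(R[1,1],R[0,1]); sp=-(yaw-a); sp=(sp+np.pi/2)%np.pi-np.pi/2
    return 'delta %s spin %.3f'%(np.round(d,4),sp)
def where():
    p,R,s=tool(); d=p-H
    print('t %.2f wheel x %.4f y %.4f z %.4f'%(s['t'],d@X,d@Y,p[2]),'F(x\',y\',z)',np.round([np.array(s['force'])@X,np.array(s['force'])@Y,s['force'][2]],1),'op %.3f j6 %.2f'%(s['opening'],s['q'][5]))
def wheel():
    for n in ['scene','side']:
        c=cam(n,None)
        for l,rad in [('ball1',.112),('pin_knob',.09)]:
            for d in robot.mark_of(n,l):
                P=np.array(c['R']).T@(np.array(d['location'])-c['t'])-H
                a=np.degrees(np.arctan2(-P@Y,P[2])); print(n,l,'%.2f'%d['score'],'ang %.1f r %.4f x %.4f'%(a,np.hypot(P@Y,P[2]),P@X))
E
python3 - <<'E'
from h import *
where(); print(to(-.003,.13,.252)); wheel()
E
```

```text
t 1.40 wheel x -0.2324 y 0.5779 z 0.2186 F(x',y',z) [-0.4 -0.4 -0.1] op 0.093 j6 -0.09
delta [-0.4188 -0.279  -0.0334] spin 1.061
scene ball1 0.97 ang 109.3 r 0.1095 x -0.0005
scene ball1 0.95 ang -107.8 r 0.1076 x -0.0025
scene ball1 0.69 ang 35.8 r 0.1131 x -0.0019
scene ball1 0.56 ang -35.6 r 0.1109 x 0.0011
scene pin_knob 0.54 ang -179.4 r 0.0925 x -0.0475
side ball1 0.93 ang 35.9 r 0.1106 x -0.0001
side ball1 0.88 ang -36.0 r 0.1131 x 0.0018
side ball1 0.72 ang -108.6 r 0.1089 x -0.0008
side ball1 0.64 ang 107.2 r 0.1168 x -0.0006
side pin_knob 0.41 ang 179.9 r 0.0928 x -0.0463
```

```bash
python3 -m pendant '[{"delta_pos":[-0.03,-0.02,-0.005],"spin":0.1},{"delta_pos":[-0.065,-0.045,-0.01],"spin":0.22},{"delta_pos":[-0.1,-0.07,-0.015],"spin":0.34},{"delta_pos":[-0.135,-0.09,-0.02],"spin":0.46},{"delta_pos":[-0.17,-0.115,-0.025],"spin":0.58},{"delta_pos":[-0.205,-0.14,-0.03],"spin":0.7},{"delta_pos":[-0.24,-0.16,-0.033],"spin":0.82},{"delta_pos":[-0.275,-0.185,-0.033],"spin":0.94},{"delta_pos":[-0.31,-0.205,-0.033],"spin":1.06},{"delta_pos":[-0.34,-0.226,-0.033],"spin":1.06}]' 1 20
python3 - <<'E'
from h import *
where(); print(to(-.003,.11,.252))
E
```

```text
t: 2.7
tool_pos: [0.4444, 0.2413, 0.2519]
orientation: [2.02, 2.406, 0.001]
force: [0.4, 0.4, 0.4]
opening: 0.0177
t 2.70 wheel x -0.0451 y 0.2129 z 0.2519 F(x',y',z) [0.4 0.4 0.4] op 0.018 j6 0.22
delta [-0.1027  0.0425 -0.    ] spin -0.004
```

```bash
python3 -m pendant '[{"delta_pos":[-0.02,0.02,0],"spin":0},{"delta_pos":[-0.05,0.042,0],"spin":0},{"delta_pos":[-0.08,0.042,0],"spin":0},{"delta_pos":[-0.103,0.042,0],"spin":0},{"delta_pos":[-0.103,0.042,0],"spin":0},{"delta_pos":[-0.103,0.042,0],"spin":0}]'
python3 - <<'E'
from h import *
where(); print(to(-.003,-.075,.252)); c=cam('side','s1.png'); i=c['color'][120:290,200:370]; cv2.imwrite('pics/s1c.png',cv2.resize(i,None,fx=3.5,fy=3.5,interpolation=cv2.INTER_CUBIC))
E
```

```text
t: 3.3
tool_pos: [0.5037, 0.1471, 0.252]
orientation: [2.021, 2.405, 0.002]
force: [0.2, 0.5, 0.1]
opening: 0.0004
t 3.30 wheel x -0.0035 y 0.1097 z 0.2520 F(x',y',z) [0.3 0.4 0.1] op 0.000 j6 0.01
delta [-1.847e-01  1.400e-03 -1.000e-04] spin -0.005
```

View pics/s1c.png

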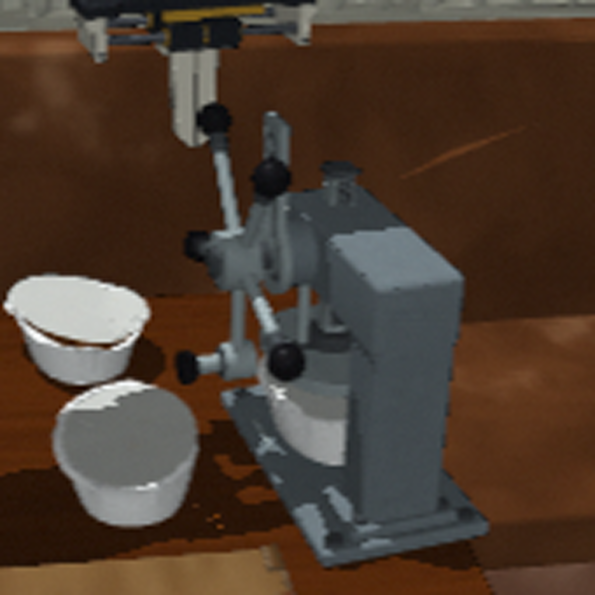

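The shut fingers are at about (195,130) in the crop, just behind (left of) ball3 at (215,118) and well clear of the body. I'll start the push.

```bash
python3 -m pendant '[{"delta_pos":[-0.01,0,0],"spin":0},{"delta_pos":[-0.02,0,0],"spin":0},{"delta_pos":[-0.03,0,0],"spin":0},{"delta_pos":[-0.04,0,0],"spin":0},{"delta_pos":[-0.05,0,0],"spin":0},{"delta_pos":[-0.06,0,0],"spin":0},{"delta_pos":[-0.07,0,0],"spin":0},{"delta_pos":[-0.08,0,0],"spin":0},{"delta_pos":[-0.09,0,0],"spin":0},{"delta_pos":[-0.1,0,0],"spin":0}]'
python3 - <<'E'
from h import *
where(); wheel()
E
```

```text
t: 4.35
tool_pos: [0.5211, 0.0486, 0.2523]
orientation: [2.019, 2.406, 0.003]
force: [0.4, 3.0, 3.4]
opening: 0.0002
t 4.35 wheel x -0.0037 y 0.0097 z 0.2523 F(x',y',z) [0.9 2.9 3.4] op 0.000 j6 -0.18
scene ball1 0.90 ang 79.2 r 0.1120 x -0.0007
scene ball1 0.64 ang 8.1 r 0.1132 x 0.0029
scene ball1 0.59 ang 149.6 r 0.1137 x -0.0032
scene pin_knob 0.45 ang -138.5 r 0.0919 x -0.0495
scene pin_knob 0.43 ang -130.9 r 0.3032 x -0.0808
side ball1 0.93 ang 149.1 r 0.1136 x 0.0006
side ball1 0.90 ang 5.8 r 0.1125 x 0.0025
side ball1 0.75 ang 80.9 r 0.1122 x 0.0006
side ball1 0.73 ang -65.7 r 0.1072 x -0.0020
side pin_knob 0.48 ang -138.1 r 0.0891 x -0.0483
side pin_knob 0.27 ang 173.7 r 0.1985 x 0.0894
```

```bash
python3 -m pendant '[{"delta_pos":[-0.01,0,0],"spin":0},{"delta_pos":[-0.02,0,0],"spin":0},{"delta_pos":[-0.03,0,0],"spin":0},{"delta_pos":[-0.04,0,0],"spin":0},{"delta_pos":[-0.05,0,0],"spin":0},{"delta_pos":[-0.06,0,0],"spin":0},{"delta_pos":[-0.068,0,0],"spin":0},{"delta_pos":[-0.076,0,0],"spin":0},{"delta_pos":[-0.082,0,0],"spin":0},{"delta_pos":[-0.082,0,0],"spin":0}]'
python3 - <<'E'
from h import *
where(); wheel(); print(to(-.003,-.072,.34))
E
```

```text
t: 5.65
tool_pos: [0.5347, -0.033, 0.2515]
orientation: [2.021, 2.405, -0.001]
force: [-1.4, 0.5, 2.8]
opening: 0.0007
t 5.65 wheel x -0.0048 y -0.0730 z 0.2515 F(x',y',z) [-1.3  0.7  2.8] op 0.001 j6 -0.33
scene ball1 0.70 ang 130.7 r 0.1124 x 0.0020
scene ball1 0.70 ang -10.2 r 0.1131 x -0.0024
scene ball1 0.57 ang -157.2 r 0.1155 x -0.0055
scene pin_knob 0.70 ang -85.2 r 0.0936 x -0.0483
side ball1 0.97 ang 59.7 r 0.1118 x 0.0021
side ball1 0.96 ang -12.2 r 0.1081 x 0.0020
side ball1 0.89 ang 132.7 r 0.1148 x 0.0000
side ball1 0.79 ang -159.8 r 0.1115 x -0.0026
side pin_knob 0.39 ang -84.7 r 0.0915 x -0.0471
delta [-0.0001  0.0015 -0.0885] spin -0.004
```

```bash
python3 -m pendant '[{"delta_pos":[0.003,0,-0.03],"spin":0},{"delta_pos":[0.003,0.001,-0.06],"spin":0},{"delta_pos":[0.003,0.001,-0.094],"spin":0},{"delta_pos":[0.04,0.001,-0.094],"spin":0},{"delta_pos":[0.08,0.001,-0.094],"spin":0},{"delta_pos":[0.12,0.001,-0.094],"spin":0},{"delta_pos":[0.14,0.001,-0.094],"spin":0},{"delta_pos":[0.14,0.001,-0.06],"spin":0},{"delta_pos":[0.14,0.001,-0.03],"spin":0},{"delta_pos":[0.14,0.001,-0.008],"spin":0}]'
python3 - <<'E'
from h import *
where()
E
```

```text
t: 6.95
tool_pos: [0.5109, 0.1067, 0.2572]
orientation: [-2.019, -2.406, 0.002]
force: [-0.4, 0.2, 1.4]
opening: 0.0004
t 6.95 wheel x -0.0035 y 0.0687 z 0.2572 F(x',y',z) [-0.4  0.3  1.4] op 0.000 j6 -0.07
```

```bash
python3 -m pendant '[{"delta_pos":[-0.013,0,0],"spin":0},{"delta_pos":[-0.026,0,0],"spin":0},{"delta_pos":[-0.039,0,0],"spin":0},{"delta_pos":[-0.052,0,0],"spin":0},{"delta_pos":[-0.065,0,0],"spin":0},{"delta_pos":[-0.078,0,0],"spin":0},{"delta_pos":[-0.091,0,0],"spin":0},{"delta_pos":[-0.104,0,0],"spin":0},{"delta_pos":[-0.117,0,0],"spin":0},{"delta_pos":[-0.126,0,0],"spin":0}]'
python3 - <<'E'
from h import *
where(); wheel()
E
```

```text
t: 7.95
tool_pos: [0.5327, -0.0185, 0.2574]
orientation: [-2.019, -2.405, 0.001]
force: [-2.0, 4.6, 2.1]
opening: 0.0002
t 7.95 wheel x -0.0042 y -0.0584 z 0.2574 F(x',y',z) [-1.1  4.9  2.1] op 0.000 j6 -0.31
scene ball1 0.92 ang -92.4 r 0.1129 x -0.0027
scene ball1 0.69 ang 51.9 r 0.1211 x -0.0007
scene ball1 0.61 ang 123.0 r 0.1117 x 0.0041
scene ball1 0.56 ang -166.1 r 0.1119 x -0.0002
scene ball1 0.30 ang -130.3 r 0.3034 x -0.0839
scene pin_knob 0.64 ang -21.3 r 0.0907 x -0.0496
scene pin_knob 0.27 ang 0.6 r 0.0923 x 0.0214
side ball1 0.97 ang -94.0 r 0.1073 x -0.0004
side ball1 0.86 ang 52.2 r 0.1148 x -0.0009
side ball1 0.83 ang -165.3 r 0.1151 x -0.0026
side ball1 0.80 ang 122.9 r 0.1106 x 0.0039
side ball1 0.35 ang -165.9 r 0.0874 x 0.0935
side pin_knob 0.71 ang 17.9 r 0.0011 x 0.0012
side pin_knob 0.55 ang -18.9 r 0.0894 x -0.0493
```

```bash
python3 -m pendant '[{"delta_pos":[0.003,0,-0.02],"spin":0},{"delta_pos":[0.003,0,-0.043],"spin":0},{"delta_pos":[-0.02,0.002,-0.043],"spin":0},{"delta_pos":[-0.04,0.002,-0.043],"spin":0},{"delta_pos":[-0.04,0.002,-0.03],"spin":0},{"delta_pos":[-0.04,0.002,-0.02],"spin":0},{"delta_pos":[-0.04,0.002,-0.01],"spin":0},{"delta_pos":[-0.04,0.002,-0.002],"spin":0},{"delta_pos":[-0.04,0.002,0.004],"spin":0},{"delta_pos":[-0.04,0.002,0.004],"spin":0}]'
python3 - <<'E'
from h import *
where(); wheel()
c=cam('scene','s2.png'); i=c['color'][110:270,190:360]; cv2.imwrite('pics/s2c.png',cv2.resize(i,None,fx=3.5,fy=3.5,interpolation=cv2.INTER_CUBIC))
E
```

```text
t: 9.25
tool_pos: [0.5417, -0.0565, 0.2527]
orientation: [2.019, 2.406, -0.002]
force: [1.5, -0.9, 2.1]
opening: 0.0004
t 9.25 wheel x -0.0021 y -0.0974 z 0.2527 F(x',y',z) [ 1.3 -1.1  2.1] op 0.000 j6 -0.37
scene ball1 0.76 ang 66.3 r 0.1169 x -0.0039
scene ball1 0.74 ang -77.1 r 0.1122 x -0.0041
scene ball1 0.61 ang -149.0 r 0.1119 x -0.0054
scene ball1 0.56 ang 137.7 r 0.1100 x 0.0012
scene ball1 0.18 ang -106.9 r 0.0050 x -0.0008
scene pin_knob 0.67 ang -6.4 r 0.0898 x -0.0485
side ball1 0.83 ang -78.0 r 0.1084 x -0.0015
side ball1 0.82 ang 140.4 r 0.1127 x 0.0019
side ball1 0.67 ang 68.5 r 0.1141 x -0.0027
side ball1 0.64 ang -151.3 r 0.1183 x -0.0004
```

View pics/s2c.png

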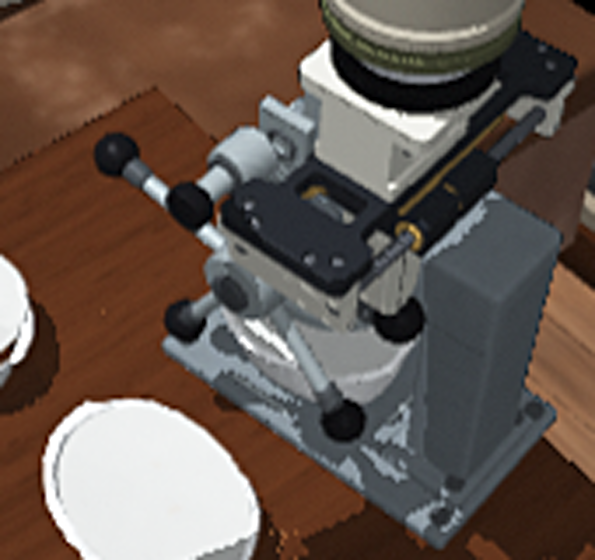

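```bash
python3 -m pendant '[{"delta_pos":[-0.001,0,0.003],"spin":0},{"delta_pos":[-0.001,0,0.006],"spin":0},{"delta_pos":[-0.001,0,0.009],"spin":0},{"delta_pos":[-0.001,0,0.0095],"spin":0},{"delta_pos":[-0.001,0,0.0095],"spin":0},{"delta_pos":[-0.001,0,0.0095],"spin":0}]'
python3 - <<'E'
from h import *
where(); wheel(); wheel()
E
```

```text
t: 10.2
tool_pos: [0.5417, -0.0572, 0.2434]
orientation: [-2.018, -2.406, 0.002]
force: [1.4, -1.5, 3.6]
opening: 0.0001
t 10.20 wheel x -0.0022 y -0.0980 z 0.2434 F(x',y',z) [ 1.1 -1.7  3.6] op 0.000 j6 -0.37
scene ball1 0.88 ang 143.4 r 0.1125 x -0.0005
scene ball1 0.65 ang -72.7 r 0.1137 x -0.0030
scene ball1 0.59 ang 71.4 r 0.1202 x -0.0015
scene ball1 0.57 ang -144.6 r 0.1131 x -0.0064
scene pin_knob 0.63 ang -2.3 r 0.0885 x -0.0480
side ball1 0.93 ang 73.9 r 0.1158 x -0.0026
side ball1 0.91 ang 144.0 r 0.1090 x 0.0010
side ball1 0.74 ang -73.1 r 0.1075 x -0.0013
side ball1 0.70 ang -145.1 r 0.1158 x -0.0000
side pin_knob 0.46 ang -0.4 r 0.0923 x -0.0488
scene ball1 0.76 ang -72.0 r 0.1107 x -0.0036
scene ball1 0.74 ang 142.5 r 0.1140 x 0.0057
scene ball1 0.66 ang -143.6 r 0.1111 x -0.0036
scene ball1 0.25 ang -174.6 r 0.1818 x 0.0951
scene pin_knob 0.48 ang -2.6 r 0.0897 x -0.0489
scene pin_knob 0.28 ang 173.8 r 0.1968 x 0.0870
side ball1 0.77 ang 74.3 r 0.1146 x 0.0001
side ball1 0.66 ang -71.5 r 0.1105 x -0.0013
side ball1 0.56 ang 143.7 r 0.1113 x 0.0003
side pin_knob 0.46 ang 0.3 r 0.0916 x -0.0479
```

```bash
python3 -m pendant '[{"delta_pos":[0,0,-0.03],"spin":0},{"delta_pos":[0,0,-0.06],"spin":0},{"delta_pos":[0,-0.03,-0.075],"spin":0},{"delta_pos":[0.02,-0.065,-0.075],"spin":0},{"delta_pos":[0.06,-0.093,-0.075],"spin":0},{"delta_pos":[0.098,-0.093,-0.07],"spin":0},{"delta_pos":[0.098,-0.093,-0.045],"spin":0},{"delta_pos":[0.098,-0.093,-0.018],"spin":0},{"delta_pos":[0.098,-0.093,-0.018],"spin":0}]'
python3 - <<'E'
from h import *
where(); print(to(-.07,0,.262)); wheel()
c=cam('scene','s3.png'); i=c['color'][90:270,170:360]; cv2.imwrite('pics/s3c.png',cv2.resize(i,None,fx=3.1,fy=3.1,interpolation=cv2.INTER_CUBIC))
E
```

```text
t: 11.7
tool_pos: [0.4303, 0.0239, 0.2573]
orientation: [-2.013, -2.402, 0.009]
force: [-0.0, -0.5, -1.4]
opening: 0.0003
t 11.70 wheel x -0.0975 y 0.0015 z 0.2573 F(x',y',z) [-0.1 -0.5 -1.4] op 0.000 j6 -0.24
delta [-0.0014  0.0274 -0.005 ] spin -0.002
scene ball1 0.90 ang 71.1 r 0.1173 x -0.0042
scene ball1 0.76 ang -143.2 r 0.1103 x -0.0007
scene ball1 0.75 ang 144.5 r 0.1092 x 0.0041
scene pin_knob 0.61 ang 71.4 r 0.1208 x -0.0024
scene pin_knob 0.50 ang -1.8 r 0.0884 x -0.0483
side ball1 0.81 ang 144.6 r 0.1095 x 0.0019
side ball1 0.76 ang -73.0 r 0.1089 x -0.0001
side ball1 0.76 ang 75.0 r 0.1137 x -0.0029
side ball1 0.62 ang -145.0 r 0.1178 x -0.0014
side ball1 0.25 ang -168.0 r 0.0828 x 0.0902
side pin_knob 0.46 ang 0.2 r 0.0909 x -0.0503
```

View pics/s3c.png

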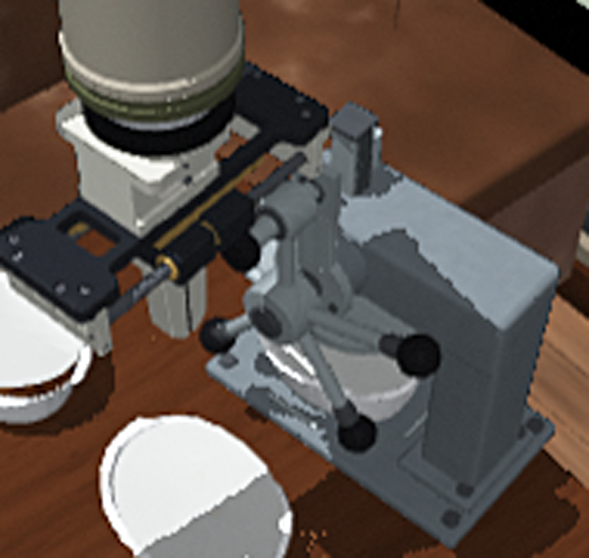

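The fingers are in front of the knob (at about (240,250) in the crop) and the wheel reads about 0°. I'll push the pin in now.

```bash
python3 -m pendant '[{"delta_pos":[-0.0015,0.01,-0.003],"spin":0},{"delta_pos":[-0.0015,0.02,-0.003],"spin":0},{"delta_pos":[-0.0015,0.026,-0.003],"spin":0},{"delta_pos":[-0.0015,0.032,-0.003],"spin":0},{"delta_pos":[-0.0015,0.036,-0.003],"spin":0},{"delta_pos":[-0.0015,0.036,-0.003],"spin":0}]'
python3 - <<'E'
from h import *
where()
for n in ['scene','side']:
    c=cam(n); print(n,[(d[0],((d[1]-H)@X).round(4),((d[1]-H)@Y).round(4),d[1][2]) for d in mark(c,n,'pin_knob')])
E
```

```text
t: 12.65
tool_pos: [0.4697, 0.0278, 0.2657]
orientation: [-2.019, -2.406, 0.001]
force: [0.4, 0.1, 0.8]
opening: 0.0007
t 12.65 wheel x -0.0580 y -0.0017 z 0.2657 F(x',y',z) [0.4 0.1 0.8] op 0.001 j6 -0.22
scene [(0.46, np.float64(-0.0433), np.float64(0.0023), np.float64(0.2842))]
side [(0.51, np.float64(-0.0421), np.float64(0.0022), np.float64(0.2861))]
```

```bash
python3 -m pendant '[{"delta_pos":[0.001,0.004,0.003],"spin":0},{"delta_pos":[0.001,0.007,0.003],"spin":0},{"delta_pos":[0.001,0.01,0.003],"spin":0},{"delta_pos":[0.001,0.012,0.003],"spin":0},{"delta_pos":[0.001,0.012,0.003],"spin":0}]'
python3 - <<'E'
from h import *
where()
for n in ['scene','side']:
    c=cam(n); print(n,[(d[0],((d[1]-H)@X).round(4),((d[1]-H)@Y).round(4),d[1][2]) for d in mark(c,n,'pin_knob')])
c=cam('side','s4.png'); i=c['color'][120:290,200:370]; cv2.imwrite('pics/s4c.png',cv2.resize(i,None,fx=3.5,fy=3.5,interpolation=cv2.INTER_CUBIC))
E
```

```text
t: 13.35
tool_pos: [0.4812, 0.0309, 0.2626]
orientation: [-2.019, -2.406, 0.0]
force: [-0.3, -0.6, -0.3]
opening: 0.0003
t 13.35 wheel x -0.0461 y -0.0006 z 0.2626 F(x',y',z) [-0.4 -0.5 -0.3] op 0.000 j6 -0.22
scene [(0.44, np.float64(-0.032), np.float64(0.0008), np.float64(0.2842)), (0.19, np.float64(-0.0027), np.float64(-0.1125), np.float64(0.2318))]
side [(0.54, np.float64(-0.0271), np.float64(0.0049), np.float64(0.2839))]
```

View pics/s4c.png

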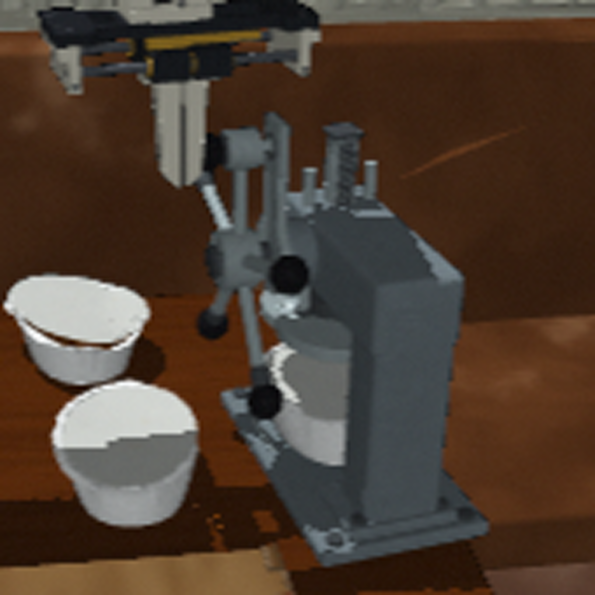

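The knob at (212,150) now lies close against the boss. I'll press a little more, in small steps, until the force shows it has bottomed out.

```bash
python3 -m pendant '[{"delta_pos":[0.0,0.001,0],"spin":0},{"delta_pos":[0,0.0015,0],"spin":0},{"delta_pos":[0,0.002,0],"spin":0},{"delta_pos":[0,0.002,0],"spin":0}]'
python3 -c "
from h import *
where()"
```

```text
t: 14.0
tool_pos: [0.4816, 0.0309, 0.2628]
orientation: [-2.018, -2.405, 0.004]
force: [-10.6, -1.6, 4.4]
opening: 0.0006
t 14.00 wheel x -0.0457 y -0.0007 z 0.2628 F(x',y',z) [-10.7   0.3   4.4] op 0.001 j6 -0.22
```

```bash
python3 -m pendant '[{"delta_pos":[0,-0.01,0],"spin":0},{"delta_pos":[0,-0.03,0],"spin":0},{"delta_pos":[0,-0.06,0],"spin":0},{"delta_pos":[0,-0.09,-0.02],"spin":0},{"delta_pos":[0.02,-0.12,-0.05],"spin":0},{"delta_pos":[0.06,-0.14,-0.08],"spin":0},{"delta_pos":[0.1,-0.15,-0.1],"spin":0},{"delta_pos":[0.1,-0.15,-0.1],"spin":0}]'
python3 - <<'E'
from h import *
where(); wheel()
for n in ['scene','side']:
    c=cam(n,'e_'+n+'.png'); print(n,[(d[0],((d[1]-H)@X).round(4),((d[1]-H)@Y).round(4),d[1][2]) for d in mark(c,n,'pin_knob')])
    for l in ['press_head','closed_tray','waiting_tray','finished_tray','sauce_pot']: print(l,mark(c,n,l))
i=c['color'][120:290,200:370]; cv2.imwrite('pics/s5c.png',cv2.resize(i,None,fx=3.5,fy=3.5,interpolation=cv2.INTER_CUBIC))
E
```

```text
t: 14.8
tool_pos: [0.3158, 0.1072, 0.3674]
orientation: [2.01, 2.412, 0.007]
force: [-0.3, -0.7, -0.3]
opening: 0.0005
t 14.80 wheel x -0.1954 y 0.1037 z 0.3674 F(x',y',z) [-0.4 -0.6 -0.3] op 0.000 j6 -0.01
scene ball1 0.79 ang 143.6 r 0.1122 x 0.0030
scene ball1 0.74 ang 71.4 r 0.1200 x -0.0003
scene ball1 0.59 ang -70.9 r 0.1133 x -0.0051
scene pin_knob 0.72 ang -1.2 r 0.0903 x -0.0314
side ball1 0.77 ang -71.2 r 0.1084 x -0.0004
side ball1 0.67 ang 73.7 r 0.1153 x -0.0026
side ball1 0.62 ang -145.4 r 0.1127 x 0.0004
side ball1 0.62 ang 144.2 r 0.1111 x 0.0008
side ball1 0.46 ang 174.2 r 0.1991 x 0.0871
side pin_knob 0.49 ang 2.0 r 0.0890 x -0.0299
side pin_knob 0.36 ang -130.7 r 0.3049 x -0.0852
scene [(0.6, np.float64(-0.0341), np.float64(0.0002), np.float64(0.2842))]
press_head [(0.68, array([0.6161, 0.0746, 0.1163]))]
closed_tray [(0.7, array([0.6183, 0.0722, 0.0163]))]
waiting_tray [(0.72, array([ 4.469e-01, -1.731e-01, -3.000e-04])), (0.61, array([0.4032, 0.2515, 0.0015]))]
finished_tray [(0.87, array([ 0.4341,  0.037 , -0.0054])), (0.36, array([0.5077, 0.1435, 0.2299]))]
sauce_pot [(0.62, array([ 0.4481, -0.1727,  0.0031]))]
side [(0.61, np.float64(-0.0278), np.float64(-0.0006), np.float64(0.284))]
press_head [(0.57, array([0.6133, 0.0746, 0.1129]))]
closed_tray [(0.91, array([0.6147, 0.07  , 0.0156]))]
waiting_tray [(0.73, array([ 0.4013,  0.2514, -0.004 ]))]
finished_tray [(0.92, array([0.4311, 0.034 , 0.0031]))]
sauce_pot []
```

View pics/s5c.png

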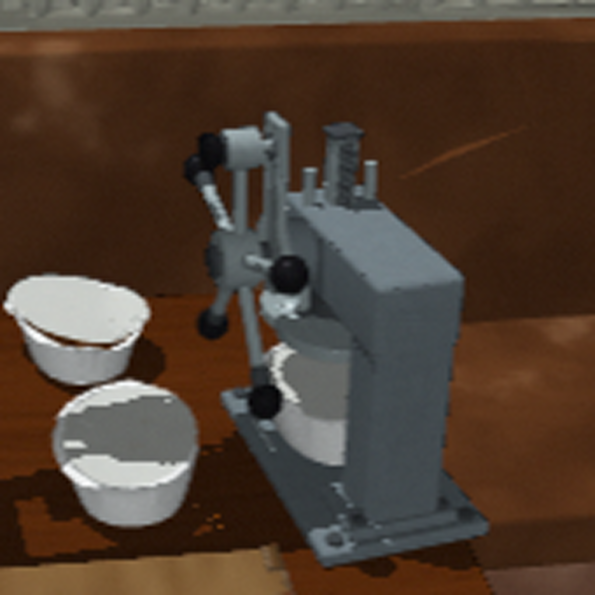

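The knob at (210,150) sits against the boss, its arm is upright, and the trays stand where they did. I'll hand the job in.

```bash
python3 -c "
from plant import robot
print(robot.close_job())"
```

```text
the job is handed in; nothing more can be done
None
```

The press head is wound up and the locking pin is fully in. The job is handed in; no verdict was reported, so this rests on my own checks.

I pushed ball3 and then ball4 over the top with shut fingers. I finished ball4 by pressing down on it from above, then pushed the knob in until it stopped at about 11 N and backed the arm clear. The whole job took about 15 s.

Last checks before handing in:
- **Wheel:** it stood at about 0°. Single camera readings scattered by up to about 2° (0.035 rad) either way.
- **Pin:** the knob's front face was about 31 mm in front of the arms' plane, which is fully in. The four readings ran from 28 to 34 mm.
- **Head:** its underside read 113 and 116 mm in the two cameras, against the 113 mm needed. The network readings are only good to about 4 mm, so they do not settle this limit by themselves. The rise expected from the wheel angle gives about 115 mm.
- **Trays and pot:** all marks were within about 5 mm of their first readings. The side camera did not find the sauce pot. It also missed the closed tray at the start, so each of those has only one before-and-after comparison.
- **Arm:** it touched nothing at the end.

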